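Lock a display-stand leg at its length mark and keep hold of it

TASK

Press the hinged steel hook down over the tube until it rests fully in its catch. Then, with the yellow cam lever still open, draw the striped display-stand leg out by its black finger tab until its black rubber end is level with the two red length posts, and while holding it there squeeze the yellow lever fully closed, flat against the leg. A spring pulls the leg back in, so finish still holding the leg at the mark with the lever closed, and leave the jars, cartons and other goods where they are.

Things in the scene. Friction and masses are not known exactly. Their poses are not given: they have to be found in the camera images.
- cradle: Fixed plywood board 180 x 540 x 15 mm on the table. Origin: centre of its underside; y runs along the leg, the way it is drawn out; x points to the yellow lever's side; z up. A tube 19 mm thick lies along y at x = 0, axis 60 mm above the underside. Grey hook block at y = -160 mm, x = -55 to 55 mm, prongs up to 93 mm. Leg rest at y = 55 mm, 14 mm wide, 49 mm high.
- hook (a joint): Angle of the steel hook, rad: 0 = closed, level across the tube, resting in its catch (a stop); grows as its free end swings up; starts 0.5 to 0.95. Stays where left (friction 0.12 N m: about 3 N down at 45 mm from the hinge). Bar 13 mm wide, 10 mm thick, 94 mm long from the hinge, a 22 mm black ball on its end (to 114 mm).
- hook_hinge (a point): The hook's hinge axis (along the cradle's y), on the cradle at x = -42, y = -160 mm, 78 mm above the board's underside; the closed hook runs from here towards the cradle's +x.
- hook_mid (a point): Point on the hook bar's upper face, 45 mm along from the hinge; a place to press with closed fingertips. When closed it lies 83 mm above the board's underside.
- leg: Sliding leg: blue and white striped square sleeve 20 x 20 mm, 150 mm long along its y, black collar at the inner end, rubber foot at the outer. Origin: on its axis at the inner end, 60 mm above the board's underside; axes as the cradle's. Slides only along y, up to 160 mm out; a 5 to 6 N spring pulls it back in, friction 0.8 N.
- leg_grip (a point): On the leg's axis height, 57 mm along y from the leg's origin, x = 4 mm: midway across leg plus closed lever (28 mm together). Straddle here from above, fingers closing along x, then squeeze. Open, the lever's outer face here lies up to 32 mm in +x of this point. Open fingers moved along +y from here push the tab and so draw the leg out.
- tab (a point): Centre of the inner face (facing -y) of the black finger tab on the leg's -x side: a plate 38 mm long in x (9 to 47 mm from the leg's axis), 7 mm thick in y, 26 mm high. It lies 13 mm along +y from leg_grip. Push here along +y to draw the leg out; the spring keeps it against the finger.
- leg_end (a point): Centre of the outer end face of the leg (rubber foot 26 x 26 mm).
- lever (a joint): Hinge angle of the yellow cam lever, rad: 0 = closed, flat along the leg (a stop); starts 0.24 to 0.32 (open, tip swung out to +x). Friction 0.15 N m, about 4 N at the grip point; stays where it is left. The blade is 7 mm thick, 22 mm high, centred on the leg's axis height, and reaches 80 mm outward along y from its hinge.
- lever_hinge (a point): The lever's vertical hinge pin, on the leg at x = 14.5 mm, y = 13 mm.
- mark_mid (a point): Length mark: midpoint between two upright red posts (10 x 6 mm, 62 mm tall, 70 mm between centres) fixed on the board either side of the leg's path, at the leg's axis height. Axes as the cradle's. The leg is at length when its end face has the same y as this point (the middle of the posts' thickness).
- spare_foot: Loose spare rubber foot, black, 26 mm across, 22 mm tall, on the board beside the hook; leave alone. Origin: centre of underside.
- pin_box: Loose small green box 36 x 50 x 22 mm on the board's +x edge; leave alone. Origin: centre of underside.
- jar_a: Amber jar with red cap, 72 mm across, 115 mm tall; leave alone. Origin: centre of underside.
- jar_b: Amber jar with white cap, 72 mm across, 115 mm tall; leave alone. Origin: centre of underside.
- can: Can with orange label, 74 mm across, 110 mm tall; leave alone. Origin: centre of underside.
- carton_a: White carton with red band, 70 x 110 x 45 mm; leave alone. Origin: centre of underside.
- carton_b: Yellow carton with blue band, 70 x 110 x 45 mm; leave alone. Origin: centre of underside.

How it is judged:
By the outcome, as a careful person would: the job done as asked, in the order asked, and still so for the second after the job is handed in, while the arm keeps its last pose, push and grip.
It also fails if it takes over 48 s, if anything falls off the work surface, if the arm or the gripper's body presses on something with over 40 N, if the wrist force passes 120 N, or if a joint passes its speed limit or range.

ROBOT

A 6-joint arm with a two-finger parallel gripper is mounted at the origin on the work surface. World frame = base frame: x ahead of the robot, y to its left, z up, the work surface at z = 0. Lengths are in m, angles in rad, forces in N, time in s.
With the tool pointing down it reaches from about 0.375 to 0.975 m from the base axis. Payload 3.8 kg.
Tool frame: the origin (TCP) lies midway between the tips of the shut fingers; the grasp point (between the pads) lies 19 mm behind it; z points along the fingers, y is the line along which they close (so a half turn about z gives the same grasp; the last joint's range is limited). The gripper opens to 85 mm and grips with 20 to 120 N. Pads are 22 mm wide; open, the fingers measure 114 mm over their backs; the gripper's body (76 mm by 85 mm) begins 54 mm behind the grasp point. The pads swing forward as they close: fully open they stand 13 mm farther back than shut.
Start: joints at [-1.273, 0.264, 1.604, -0, 1.274, -0.037], TCP at [0.222, -0.638, 0.231] pointing down, gripper open.
Joint ranges: [-2.63, 2.63], [-0.94, 2.18], [0.31, 2.57], [-1.31, 4.45], [0, 2.66], [-2.55, 2.55]. Speed limits (rad/s): [2.57, 2.57, 3.14, 3.14, 3.14, 3.14].

INTERFACE

Orientations are given as a rotation vector (axis times angle).
In Python, from workcell import bot gives the robot as it stands.
- The arm moves only by the tool jog_arm, never from a script. Its argument "motion" is a list of rows, each a list of 5 numbers: the opening, from -1 (shut) to 1 (fully open), then the shift along the tool's x, y, z in mm, then the turn about the tool's z in degrees. In form: [[claw, x, y, z, twist], ...]. A call has 1 to 10 rows; each row shifts and turns the commanded pose from where the row before left it, along the tool's axes as they then stand; what a row does not reach is not made up. A row lasts 1/12 s, in which the tool goes at most 41.7 mm and 7.16 degrees, less where a joint would pass 70% of its speed; a pose out of reach is approached as far as the arm can. A call with a gripper value outside its range is refused whole. The fingers move at their own pace and stop on an object; "force" is the grip in N (left out, the last holds). Time passes only in rows, so rows that do not move let the fingers close. It gives the time, the measured TCP pose, the force, the opening and the grip force at its end, in the units of the state.
- bot.read_state(): the state, without advancing time (a new reading comes with each control period).
- bot.read_camera(name): name is "scene" or "top" or "wrist"; returns (picture, depth): 480x640x3 uint8, red, green, blue; 480x640 float32, m along the optical axis (not along the pixel's ray), 0 where there is no reading.
- bot.get_calibration(name): a dict with "vfov" (degrees; the focal length in pixels is half the picture's height over the tangent of half this angle, whatever the lens; pixels are square), "cx", "cy" (the principal point, pixels), "rvec" (rotation vector, rad) and "tvec" (3), from world to camera coordinates, as OpenCV has them; the wrist camera has in their place "tool_from_camera" (4x4, takes a point from camera to tool coordinates, whose origin is the TCP and whose axes are the flange's). Camera axes: x right, y down, z forward; pixel columns grow to the right and rows downward; lengths in m; the calibration is good to about 2 mm. A picture is of the moment at which its call begins: read the wrist's pose just before it. get_calibration takes no time and is no camera call.
- bot.finish_job(): hands the job in; it is judged then, once.
The state is a dict: "time": time; "q": joint angles; "joint_vel": joint speeds; "joint_torque": joint torques, N m; "tool_pos": TCP position; "tcp_rot": TCP orientation; "wrist_force": force on the tool from outside, world axes, zero at the start; "torque": the same for the moment, N m; "width": opening from 0.0 (shut) to 1.0 (fully open); "grip_force": force on a finger pad.
Only numpy, scipy, OpenCV 4.12 (cv2) and the standard library are available. Lean on these libraries where they do the work, as an engineer would, in place of code of your own. Each camera call takes 0.05 s, during which the arm holds its last target. There are 200 camera calls.

## Working session

There is one attempt and no reset: what is moved stays moved. The work goes in short steps, Python scripts to look and compute and a tool call to move; the robot and the scene stay as the last step left them, time stands still between calls to the robot, and variables do not carry over. Pictures are saved under pics/ and viewed, at most 10 in all, crops included, and the job is handed in when it is done.

Besides the shell and the picture viewer there is one more tool, called after ">>>" as name([rows], argument=value, ...), one row to a line, values as JSON. jog_arm: Moves the arm, as the interface text tells. Its arguments: {"type":"object","properties":{"motion":{"type":"array"},"force":{"type":"number"}},"required":["motion"]}

```bash
mkdir -p pics; cat > h.py <<'E'
import numpy as np,cv2
from workcell import bot
def cal(n):
    c=bot.get_calibration(n); f=240/np.tan(np.radians(c["vfov"])/2)
    return c,f
def snap(n,name):
    s=bot.read_state(); p,d=bot.read_camera(n)
    cv2.imwrite(f"pics/{name}.png",p[:,:,::-1]); np.savez(f"pics/{name}.npz",p=p,d=d,pos=s["tool_pos"],rot=s["tcp_rot"]); return p,d
def pose(n,pos=None,rot=None):
    c,f=cal(n)
    if n=="wrist":
        T=np.eye(4);T[:3,:3]=cv2.Rodrigues(np.array(rot,float))[0];T[:3,3]=pos
        M=T@np.array(c["tool_from_camera"]); return c,f,M[:3,:3],M[:3,3]
    R=cv2.Rodrigues(np.array(c["rvec"],float))[0]; return c,f,R.T,-R.T@np.array(c["tvec"]).ravel()
def onplane(n,uv,z,**k):
    c,f,R,o=pose(n,**k); uv=np.atleast_2d(uv).astype(float)
    r=np.c_[(uv[:,0]-c["cx"])/f,(uv[:,1]-c["cy"])/f,np.ones(len(uv))]@R.T
    return o+r*((z-o[2])/r[:,2])[:,None]
def cloud(n,d,**k):
    c,f,R,o=pose(n,**k); v,u=np.mgrid[:480,:640]
    P=np.dstack([(u-c["cx"])/f*d,(v-c["cy"])/f*d,d]); return P@R.T+o
E
python3 - <<'E'
from h import *
print(bot.read_state())
for n in("top","scene"):
    snap(n,n+"0"); print(bot.get_calibration(n))
print(bot.get_calibration("wrist"))
E
```

```text
{'time': 0.0, 'q': array([-1.27290295e+00,  2.64771546e-01,  1.60538054e+00,  3.01403939e-05,
        1.27369130e+00, -3.69309189e-02]), 'joint_vel': array([ 0.00057257, -0.00170367, -0.00025196,  0.00209182, -0.00127704,
       -0.00079815]), 'joint_torque': array([-9.09243863e-04, -5.15114665e+01, -3.67314935e+01, -7.28397549e-05,
        1.28895842e-02,  1.90497111e-06]), 'tool_pos': array([ 0.2215804 , -0.63682055,  0.2299461 ]), 'tcp_rot': array([-3.09546913e+00, -5.23101275e-01,  4.14836626e-04]), 'wrist_force': array([0.39661505, 0.27168183, 0.36270021]), 'torque': array([0.02709182, 0.00730668, 0.03486251]), 'grip_force': 0.0, 'width': 0.9972160508017317}
{'vfov': 50.23103052256114, 'cx': 314.471335236408, 'cy': 240.23903444960638, 'rvec': array([ 2.1959579 , -2.17551226,  0.08424393]), 'tvec': array([-0.01329839,  0.5626434 ,  1.18826364])}
{'vfov': 55.185682969694, 'cx': 323.4794023999147, 'cy': 238.1467872641225, 'rvec': array([ 2.42841016,  0.8813981 , -0.25909354]), 'tvec': array([-0.43320396, -0.24556615,  1.28307683])}
{'vfov': 63.10493938736092, 'cx': 314.1925587908474, 'cy': 240.93978494862392, 'tool_from_camera': array([[-8.47815428e-05, -9.55270012e-01, -2.95735013e-01,
         7.49865980e-02],
       [ 9.99999995e-01, -9.48728179e-05,  1.97731590e-05,
        -1.79136297e-04],
       [-4.69459198e-05, -2.95735010e-01,  9.55270015e-01,
        -1.42556218e-01],
       [ 0.00000000e+00,  0.00000000e+00,  0.00000000e+00,
         1.00000000e+00]])}
```

View pics/top0.png

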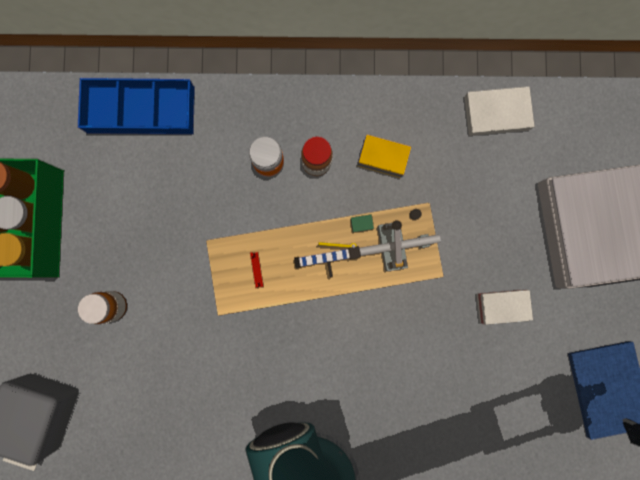

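View pics/scene0.png

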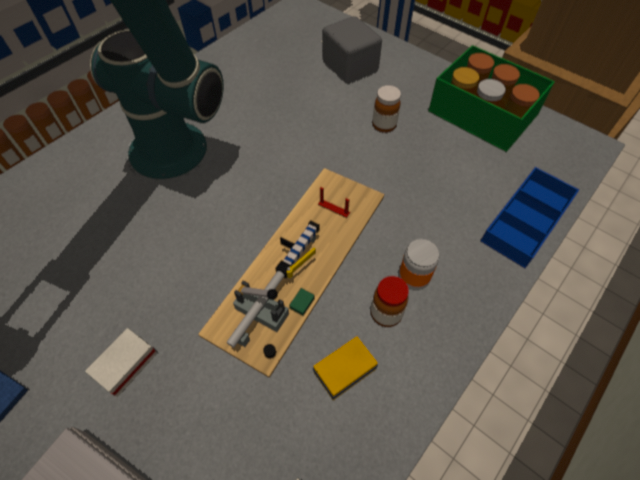

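The top view shows the board with corners near (207,240), (429,204), (442,275) and (218,314). The red posts are near (257,270), the leg foot near (296,262), and the hook block near (395,248) with its ball raised. The scene view confirms this layout.

```bash
cat > m1.py <<'E'
from h import *
z=np.load("pics/top0.npz");p,d=z["p"],z["d"];hsv=cv2.cvtColor(p,cv2.COLOR_RGB2HSV);P=cloud("top",d)
H,S,V=[hsv[...,i].astype(int) for i in range(3)]
m=((H>8)&(H<24)&(S>70)&(V>110)).astype(np.uint8); m[:190]=0;m[330:]=0;m[:,:195]=0;m[:,455:]=0
m=cv2.morphologyEx(m,cv2.MORPH_OPEN,np.ones((3,3)))
ys,xs=np.nonzero(m);W=onplane("top",np.c_[xs,ys],0.015)
r=cv2.minAreaRect((W[:,:2]*1000).astype(np.float32));print(r, np.median(P[...,2][m>0]))
b=cv2.boxPoints(r)/1000
# y axis: long dir, toward world +y
e=[b[1]-b[0],b[2]-b[1]];l=max(e,key=np.linalg.norm);l=l/np.linalg.norm(l);l=l*np.sign(l[1])
Y=l;X=np.array([Y[1],-Y[0]]);c=np.array(r[0])/1000
print("c",c,"X",X,"Y",Y,"yaw",np.degrees(np.arctan2(X[1],X[0])))
np.savez("frame.npz",c=c,X=X,Y=Y)
L=lambda Q:np.c_[(Q[:,:2]-c)@X,(Q[:,:2]-c)@Y]*1000
def rep(n,mask,zz):
    ys,xs=np.nonzero(mask);q=L(onplane("top",np.c_[xs,ys],zz))
    print(n,len(xs),"x",np.percentile(q[:,0],[1,50,99]).round(1),"y",np.percentile(q[:,1],[1,50,99]).round(1),"z",np.percentile(P[mask][:,2],[5,50,95]).round(3))
roi=np.zeros(H.shape,bool);roi[200:315,205:445]=1
rep("red",roi&((H<6)|(H>174))&(S>150),.062)
rep("yellow",roi&(H>22)&(H<34)&(S>170)&(V>120),.071)
rep("blue",roi&(H>105)&(H<130)&(S>100),.07)
rep("black",roi&(V<45)&(S<120),.07)
E
python3 m1.py
```

```text
((520.8807983398438, -31.423919677734375), (181.56361389160156, 540.4008178710938), 10.223891258239746) 0.016060922645582676
c [ 0.5208808  -0.03142392] X [0.9841216 0.1774951] Y [-0.1774951  0.9841216] yaw 10.223891
red 239 x [-38.4  -1.   36.7] y [149.8 157.5 165.4] z [0.018 0.023 0.078]
yellow 100 x [14.3 23.6 35.7] y [-72.6 -30.    7.4] z [0.069 0.072 0.076]
blue 104 x [-9.1 -0.4  8.7] y [-46.4   2.1  50.9] z [0.067 0.072 0.076]
black 28 x [-9.3  0.1  9.5] y [61.4 64.7 67.9] z [0.071 0.074 0.078]
```

>>> jog_arm([
  [1, 27, -27.4, -2.2, 0],
  [1, 27, -27.4, -2.2, 0],
  [1, 27, -27.4, -2.2, 0],
  [1, 27, -27.4, -2.2, 0],
  [1, 27, -27.4, -2.2, 0],
  [1, 27, -27.4, -2.2, 0],
  [1, 27, -27.4, -2.2, 0],
  [1, 27, -27.4, -2.2, 0],
  [1, 27, -27.4, -2.2, 0],
])

```text
time: 0.85
tool_pos: [0.3704, -0.3228, 0.2508]
tcp_rot: [-3.097, -0.523, 0.0]
wrist_force: [1.1, 0.4, 0.2]
width: 0.999
grip_force: 0.0
```

>>> jog_arm([
  [1, 27, -27.4, -2.2, 0],
  [1, 27, -27.4, -2.2, 0],
  [1, 27, -27.4, -2.2, 0],
  [1, 27, -27.4, -2.2, 0],
  [1, 27, -27.4, -2.2, 0],
  [1, 27, -27.4, -2.2, 0],
  [1, 27, -27.4, -2.2, 0],
  [1, 27, -27.4, -2.2, 0],
  [1, 27, -27.4, -2.2, 0],
])

```text
time: 1.6
tool_pos: [0.5188, -0.0101, 0.2706]
tcp_rot: [3.098, 0.524, -0.001]
wrist_force: [0.5, -0.9, 0.5]
width: 1.0
grip_force: 0.0
```

>>> jog_arm([
  [-1, 0, 0, 0, -6.75],
  [-1, 0, 0, 0, -6.75],
  [-1, 0, 0, 0, -6.75],
  [-1, 0, 0, 0, -6.75],
  [-1, 0, 0, 0, -6.75],
  [-1, 0, 0, 0, -6.75],
])

```text
time: 2.1
tool_pos: [0.5184, -0.0118, 0.2703]
tcp_rot: [-2.72, -1.571, 0.001]
wrist_force: [0.5, 0.4, -1.0]
width: 0.138
grip_force: 0.0
```

>>> jog_arm([
  [-1, 0, 0, 0, -6.75],
  [-1, 0, 0, 0, -6.75],
  [-1, 0, 0, 0, -6.75],
  [-1, 0, 0, 0, -6.75],
  [-1, 0, 0, 0, -6.75],
  [-1, 0, 0, 0, -6.75],
  [-1, 0, 0, 0, 0],
  [-1, 0, 0, 0, 0],
])

```text
time: 2.77
tool_pos: [0.5184, -0.012, 0.2704]
tcp_rot: [-2.019, -2.406, 0.001]
wrist_force: [-0.2, 0.9, -0.3]
width: 0.001
grip_force: 0.0
```

```bash
cat >> h.py <<'E'
try:
    F=np.load("frame.npz");fc,fX,fY=F["c"],F["X"],F["Y"]
    def L(Q): Q=np.asarray(Q);return np.stack([(Q[...,:2]-fc)@fX*1000,(Q[...,:2]-fc)@fY*1000,Q[...,2]*1000],-1)
except FileNotFoundError: pass
def st():
    s=bot.read_state();R=cv2.Rodrigues(np.array(s["tcp_rot"]))[0]
    print("t",round(s["time"],2),"tcpL",L(s["tool_pos"]).round(1),"toolx in (X,Y)",(R[:2,0]@fX).round(3),(R[:2,0]@fY).round(3),"z",R[2,2].round(4),"F",np.round(s["wrist_force"],1),"w",round(s["width"],3),"g",s["grip_force"],"q",s["q"].round(2))
E
python3 - <<'E'
from h import *
st(); snap("wrist","w1"); snap("top","top1")
E
```

```text
t 2.77 tcpL [  1.   19.5 270.4] toolx in (X,Y) 0.004 1.0 z -1.0 F [-0.2  0.9 -0.3] w 0.001 g 0.0 q [-0.07 -0.06  1.88 -0.    1.32 -0.25]
```

View pics/w1.png

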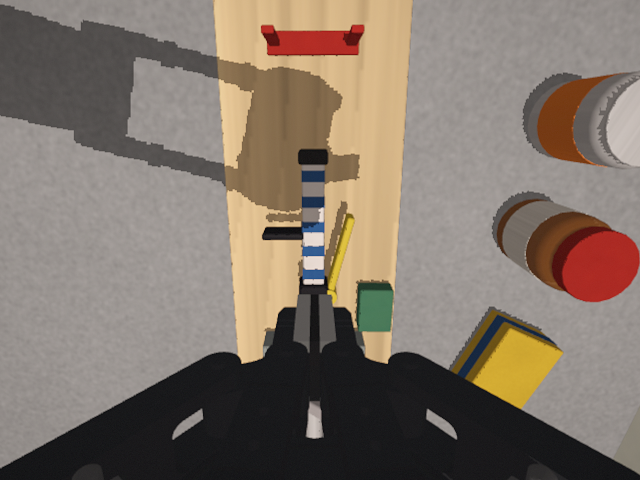

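The wrist view has up = +Y. The post tops are near (268,33) and (357,33), the foot end is at row ~150, the tab is at (283,233), and the lever is open to the right. The gripper hides the hook.

```bash
cat > m2.py <<'E'
from h import *
def load(n): z=np.load(f"pics/{n}.npz");p=z["p"];h=cv2.cvtColor(p,cv2.COLOR_RGB2HSV).astype(int);return p,z["d"],h[...,0],h[...,1],h[...,2],dict(pos=z["pos"],rot=z["rot"])
def pc(n,q): print(n,len(q),"x",np.percentile(q[:,0],[2,50,98]).round(1),"y",np.percentile(q[:,1],[2,50,98]).round(1),"z",np.percentile(q[:,2],[2,50,98]).round(1))
if __name__=="__main__":
    p,d,H,S,V,k=load("w1");Q=L(cloud("wrist",d,**k));z=Q[...,2]
    red=((H<6)|(H>174))&(S>150)&(np.abs(Q[...,0])<60)
    pc("post tops",Q[red&(z>65)]);pc("red low",Q[red&(z<45)])
    for s in(-1,1):pc("post",Q[red&(z>65)&(s*Q[...,0]>0)])
    blk=(V<60)&(np.abs(Q[...,0])<60)&(Q[...,1]>-20)&(Q[...,1]<120)
    pc("foot top",Q[blk&(z>68)&(z<80)&(np.abs(Q[...,0])<16)&(Q[...,1]>40)]);pc("tab",Q[blk&(z>60)&(z<90)&(Q[...,0]<-15)])
    pc("yel",Q[(H>22)&(H<34)&(S>150)&(np.abs(Q[...,0])<50)&(z>60)&(z<80)])
    p,d,H,S,V,k=load("top0");Q=L(cloud("top",d))
    pc("hooktop0",Q[(np.abs(Q[...,1]+160)<25)&(np.abs(Q[...,0])<70)&(Q[...,2]>90)])
    m=(np.abs(Q[...,1]+160)<30)&(np.abs(Q[...,0])<70)&(Q[...,2]>86)
    for a in Q[m][::3].round(0):print(a,end="")
E
python3 m2.py
```

```text
post tops 298 x [-39.5   1.   38.2] y [ 95.  161.  164.6] z [ 65.6  76.5 413. ]
red low 1974 x [-39.4  -0.3  37.4] y [153.  160.6 171.7] z [18.8 20.8 37.5]
post 129 x [-40.1 -35.2 -30.4] y [159.9 161.5 164.4] z [65.7 76.5 78.4]
post 169 x [ 1.  32.7 38.4] y [ 95.  160.7 164.8] z [ 65.6  76.5 413. ]
foot top 411 x [-13.1  -0.5  11.4] y [59.8 65.  70.7] z [70.5 72.6 74.2]
tab 340 x [-45.7 -30.8 -15.5] y [-7.7 -3.3 -1.7] z [60.5 72.1 74.1]
yel 680 x [13.4 23.3 34.4] y [-67.  -25.5  10.9] z [61.6 70.5 73.4]
hooktop0 333 x [-47.8  10.2  48.5] y [-173.1 -158.6 -144.2] z [ 90.7 120.3 153.5]
[  50. -160.  146.][  48. -158.  147.][  47. -164.  148.][  46. -155.  148.][  45. -160.  153.][  44. -168.  147.][  45. -152.  140.][  43. -156.  151.][  42. -162.  154.][  42. -169.  147.][  49. -148.   95.][  42. -152.  147.][  41. -157.  154.][  40. -164.  151.][  48. -142.   88.][  46. -148.   95.][  40. -151.  150.][  39. -157.  153.][  38. -163.  154.][  45. -144.   91.][  44. -150.   93.][  38. -153.  150.][  37. -159.  149.][  35. -165.  154.][  42. -145.   94.][  37. -150.  144.][  35. -155.  1
[... 1185 characters left out ...]
22. -153.   95.][ -23. -160.   97.][ -25. -165.  101.][ -25. -156.  100.][ -26. -164.   94.][ -27. -154.  100.][ -28. -161.   97.][ -29. -155.   90.][ -30. -161.   95.][ -31. -154.   92.][ -32. -161.   89.][ -35. -174.   91.][ -34. -158.   92.][ -35. -165.   92.][ -37. -174.   93.][ -35. -150.   90.][ -37. -161.   90.][ -39. -171.   90.][ -36. -143.   88.][ -37. -149.   90.][ -39. -158.   87.][ -40. -165.   89.][ -41. -170.   94.][ -39. -144.   92.][ -40. -151.   89.][ -43. -171.   89.][ -41. -144.   89.][ -42. -150.   91.][ -45. -171.   88.][ -46. -177.   89.][ -44. -148.   88.][ -45. -155.   88.][ -48. -172.   93.][ -45. -143.   92.][ -46. -150.   90.][ -50. -174.   91.][ -48. -149.   90.]
```

>>> jog_arm([
  [-1, -30, 0.5, 15, 0],
  [-1, -30, 0.5, 15, 0],
  [-1, -30, 0.5, 15, 0],
  [-1, -30, 0.5, 15, 0],
  [-1, -30, 0.5, 15, 0],
  [-1, -30, 0.5, 15, 0],
  [-1, 0, 0, 15, 0],
  [-1, 0, 0, 15, 0],
  [-1, 0, 0, 10, 0],
  [-1, 0, 0, 0, 0],
])

```text
time: 3.7
tool_pos: [0.5515, -0.188, 0.1378]
tcp_rot: [-2.014, -2.404, 0.003]
wrist_force: [-1.3, 0.2, -0.3]
width: 0.002
grip_force: 0.0
```

>>> jog_arm([
  [-1, 0, 0, 7, 0],
  [-1, 0, 0, 7, 0],
  [-1, 0, 0, 7, 0],
  [-1, 0, 0, 7, 0],
  [-1, 0, 0, 6, 0],
  [-1, 0, 0, 6, 0],
  [-1, 0, 0, 5, 0],
  [-1, 0, 0, 4, 0],
  [-1, 0, 0, 3, 0],
  [-1, 0, 0, 0, 0],
])

```text
time: 4.53
tool_pos: [0.553, -0.1885, 0.088]
tcp_rot: [-2.015, -2.409, 0.001]
wrist_force: [0.0, 0.3, 0.4]
width: -0.001
grip_force: 0.0
```

```bash
python3 -c "
from h import *
st()"
```

```text
t 4.53 tcpL [   3.8 -160.3   88. ] toolx in (X,Y) 0.001 1.0 z -1.0 F [0.  0.3 0.4] w -0.001 g 0.0 q [-0.37  0.22  1.93 -0.    0.98 -0.55]
```

>>> jog_arm([
  [-1, 0, 0, 2, 0],
  [-1, 0, 0, 2, 0],
  [-1, 0, 0, 1, 0],
  [-1, 0, 0, 0, 0],
])

```text
time: 4.87
tool_pos: [0.5534, -0.1886, 0.0837]
tcp_rot: [-2.015, -2.41, 0.0]
wrist_force: [-0.6, 0.3, 0.4]
width: -0.001
grip_force: 0.0
```

>>> jog_arm([
  [-1, 0, 0, 1, 0],
  [-1, 0, 0, 1, 0],
  [-1, 0, 0, 0, 0],
])

```text
time: 5.12
tool_pos: [0.5535, -0.1887, 0.083]
tcp_rot: [-2.015, -2.41, 0.0]
wrist_force: [-1.5, 1.9, 7.5]
width: 0.003
grip_force: 3.7
```

>>> jog_arm([
  [-1, 0, 0, 1, 0],
  [-1, 0, 0, 0.5, 0],
  [-1, 0, 0, 0, 0],
  [-1, 0, 0, 0, 0],
])

```text
time: 5.45
tool_pos: [0.5536, -0.1886, 0.0828]
tcp_rot: [-2.015, -2.41, 0.0]
wrist_force: [-6.3, 2.2, 14.2]
width: 0.003
grip_force: 7.4
```

>>> jog_arm([
  [-1, 0, 0, -15, 0],
  [-1, 0, 0, -30, 0],
  [-1, 20, 0, -30, 0],
  [-1, 34, 0, -30, 0],
  [0, 34, 0, -12, 0],
  [1, 34, 0, 0, 0],
  [1, 34, 0, 0, 0],
  [1, 34, 0, 0, 0],
  [1, 34, 0, 0, 0],
  [1, 34, 0, 0, 0],
])

```text
time: 6.28
tool_pos: [0.5076, 0.0638, 0.1949]
tcp_rot: [2.016, 2.409, -0.001]
wrist_force: [0.9, -0.1, 0.2]
width: 0.848
grip_force: 0.0
```

>>> jog_arm([
  [1, 0, -3, 0, 0],
  [1, 0, 0, 0, 0],
  [1, 0, 0, 0, 0],
  [1, 0, 0, 0, 0],
])

```text
time: 6.62
tool_pos: [0.5056, 0.061, 0.1948]
tcp_rot: [2.016, 2.409, -0.001]
wrist_force: [-0.5, 0.3, -0.4]
width: 1.002
grip_force: 0.0
```

```bash
cat > m3.py <<'E'
from m2 import *
import sys
if len(sys.argv)<2:
    st();snap("wrist","w2");snap("top","top2")
p,d,H,S,V,k=load("w2");Q=L(cloud("wrist",d,**k));z=Q[...,2]
red=((H<6)|(H>174))&(S>150)&(np.abs(Q[...,0])<60)
for s in(-1,1):pc("post",Q[red&(z>74)&(z<82)&(s*Q[...,0]>0)])
pc("red low",Q[red&(z<30)])
blk=(V<60)&(np.abs(Q[...,0])<60)&(Q[...,1]>-30)&(Q[...,1]<120)
pc("foot top",Q[blk&(z>68)&(z<80)&(np.abs(Q[...,0])<16)&(Q[...,1]>40)]);pc("tab",Q[blk&(z>69)&(z<90)&(Q[...,0]<-15)&(Q[...,0]>-50)])
pc("yel",Q[(H>22)&(H<34)&(S>150)&(np.abs(Q[...,0])<50)&(z>60)&(z<80)])
pc("blue",Q[(H>105)&(H<130)&(S>100)&(z>66)&(z<80)&(np.abs(Q[...,0])<16)])
p,d,H,S,V,k=load("top2");Q=L(cloud("top",d));pc("hook",Q[(np.abs(Q[...,1]+160)<7)&(np.abs(Q[...,0])<75)&(Q[...,2]>60)])
E
python3 m3.py
```

```text
t 6.62 tcpL [  1.4  93.7 194.8] toolx in (X,Y) 0.002 1.0 z -1.0 F [-0.5  0.3 -0.4] w 1.002 g 0.0 q [ 0.07 -0.02  1.99 -0.    1.17 -0.1 ]
post 137 x [-40.3 -35.1 -30.7] y [160.6 163.1 165.6] z [75.4 76.9 78.2]
post 129 x [29.7 34.1 38.6] y [160.5 163.  165.5] z [74.9 76.6 78. ]
red low 2505 x [-39.6  -0.8  38.3] y [153.4 163.2 172.1] z [19.3 20.8 22.5]
foot top 552 x [-12.6  -0.8  10.8] y [60.3 66.3 71.1] z [68.8 72.6 74.1]
tab 384 x [-46.4 -30.7 -15.2] y [-8.1 -3.8 -1.4] z [69.3 72.4 73.9]
yel 975 x [13.5 23.  34.6] y [-69.2 -25.   11.3] z [60.8 70.5 73.3]
blue 1353 x [-10.6  -1.    8.6] y [-47.4   3.8  52.3] z [68.9 70.2 71.5]
hook 335 x [-46.7   9.7  67.3] y [-166.3 -159.3 -153.4] z [71.6 84.1 89.8]
```

View pics/w2.png

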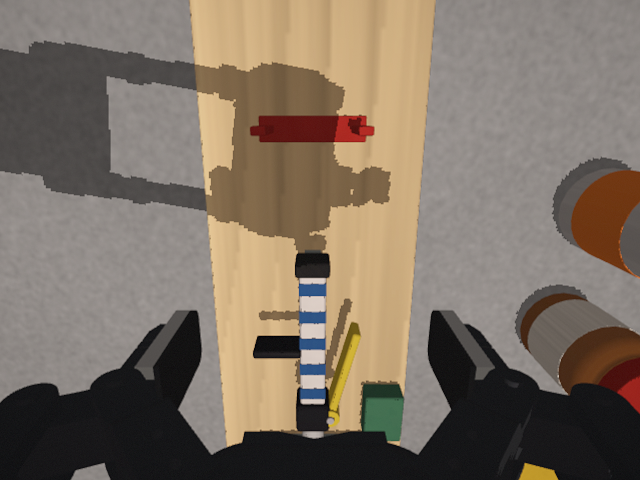

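The fingers straddle the leg in the wrist view, with the foot near (312,265), the tab at (276,346) and the posts at (254,130) and (370,130). The hook is closed with its top at 84 mm. The mark is at y = 163.1 and the leg end at about 71.5.

>>> jog_arm([
  [1, -30, 0.5, 0, 0],
  [1, -30, 0.5, 0, 0],
  [1, -30, 0.5, 0, 0],
  [1, -28, 0.5, 10, 0],
  [1, 0, 0, 20, 0],
  [1, 0, 0, 25, 0],
  [1, 0, 0, 25, 0],
  [1, 0, 0, 20, 0],
  [1, 0, 0, 15, 0],
  [1, 0, 0, 0, 0],
])

```text
time: 7.55
tool_pos: [0.5251, -0.0546, 0.076]
tcp_rot: [-2.014, -2.403, 0.006]
wrist_force: [-0.3, 0.0, 0.1]
width: 1.0
grip_force: 0.0
```

```bash
python3 -c "
from h import *
st()"
```

```text
t 7.55 tcpL [ -0.  -23.5  76. ] toolx in (X,Y) 0.003 1.0 z -1.0 F [-0.3  0.   0.1] w 1.0 g 0.0 q [-0.15  0.14  2.06 -0.    0.95 -0.33]
```

>>> jog_arm([
  [1, 0, 3, 0, 0],
  [1, 0, 0, 15, 0],
  [1, 0, 0, 12, 0],
  [1, 0, 0, 5, 0],
  [1, 0, 0, 0, 0],
  [1, 0, 0, 0, 0],
])

```text
time: 8.05
tool_pos: [0.5313, -0.0533, 0.0481]
tcp_rot: [-2.016, -2.41, 0.0]
wrist_force: [0.3, -0.5, 0.4]
width: 1.0
grip_force: 0.0
```

```bash
python3 -c "
from h import *
st()"
```

```text
t 8.05 tcpL [  6.3 -23.4  48.1] toolx in (X,Y) 0.001 1.0 z -1.0 F [ 0.3 -0.5  0.4] w 1.0 g 0.0 q [-0.15  0.19  2.07 -0.    0.89 -0.32]
```

>>> jog_arm([
  [1, 2, -3, 3, 0],
  [1, 5, 0, 0, 0],
  [1, 9, 0, 0, 0],
  [1, 11, 0, 0, 0],
  [1, 11, 0, 0, 0],
  [1, 11, 0, 0, 0],
  [1, 11, 0, 0, 0],
  [1, 11, 0, 0, 0],
  [1, 11, 0, 0, 0],
  [1, 6, 0, 0, 0],
])

```text
time: 8.88
tool_pos: [0.5133, 0.0328, 0.0455]
tcp_rot: [2.011, 2.41, -0.0]
wrist_force: [1.3, -5.2, -2.8]
width: 1.001
grip_force: 3.3
```

>>> jog_arm([
  [1, 3, 0, 0, 0],
  [1, 0, 0, 0, 0],
  [1, 0, 0, 0, 0],
])

```text
time: 9.13
tool_pos: [0.5127, 0.0356, 0.0455]
tcp_rot: [2.013, 2.41, 0.0]
wrist_force: [2.3, -3.9, -0.5]
width: 1.004
grip_force: 2.4
```

```bash
cat > m4.py <<'E'
from m2 import *
import sys
n=sys.argv[1]
st();snap("wrist","w"+n);snap("top","t"+n)
for c,nm in(("wrist","w"+n),("top","t"+n)):
    p,d,H,S,V,k=load(nm);Q=L(cloud(c,d,**(k if c=="wrist" else {})));z=Q[...,2]
    red=((H<6)|(H>174))&(S>150)&(np.abs(Q[...,0])<60)
    for s in(-1,1):pc("post",Q[red&(z>72)&(z<82)&(s*Q[...,0]>0)])
    blk=(V<60)&(z>67)&(z<80)&(np.abs(Q[...,0])<14)&(Q[...,1]>100)&(Q[...,1]<200)
    pc("foot top",Q[blk])
    pc("yel",Q[(H>22)&(H<34)&(S>150)&(np.abs(Q[...,0])<50)&(z>60)&(z<80)])
    if c=="top":pc("hook",Q[(np.abs(Q[...,1]+160)<7)&(np.abs(Q[...,0])<75)&(z>60)])
E
python3 m4.py 3
```

```text
t 9.13 tcpL [ 3.9 67.4 45.5] toolx in (X,Y) -0.0 1.0 z -1.0 F [ 2.3 -3.9 -0.5] w 1.004 g 2.350669875741005 q [ 0.02  0.16  2.11 -0.    0.87 -0.16]
post 1110 x [-39.9 -34.8 -30.4] y [159.8 162.4 165.4] z [72.4 76.6 78.2]
post 1059 x [29.2 33.6 38.7] y [159.6 162.2 165.1] z [72.4 76.6 78.1]
foot top 4136 x [-12.7  -0.6  11.5] y [146.7 152.4 157.9] z [71.  72.7 74.2]
yel 4738 x [14.1 25.  34.7] y [34.4 70.7 98.8] z [60.6 70.3 71.8]Traceback (most recent call last):
  File "m4.py", line 8, in <module>
    for s in(-1,1):pc("post",Q[red&(z>72)&(z<82)&(s*Q[...,0]>0)])
                   ~~^^^^^^^^^^^^^^^^^^^^^^^^^^^^^^^^^^^^^^^^^^^^
  File "m2.py", line 3, in pc
    def pc(n,q): print(n,len(q),"x",np.percentile(q[:,0],[2,50,98]).round(1),"y",np.percentile(q[:,1],[2,50,98]).round(1),"z",np.percentile(q[:,2],[2,50,98]).round(1))
                                    ~~~~~~~~~~~~~^^^^^^^^^^^^^^^^^^
    return _quantile_unchecked(
        a, q, axis, out, overwrite_input, method, keepdims, weights)
    return _ureduce(a,
                    func=_quantile_ureduce_func,
    ...<5 lines>...
                    overwrite_input=overwrite_input,
                    method=method)
    r = func(a, **kwargs)
    result = _quantile(arr,
                       quantiles=q,
    ...<2 lines>...
                       out=out,
                       weights=wgt)
    slices_having_nans = np.isnan(arr[-1, ...])
                                  ~~~^^^^^^^^^
IndexError: index -1 is out of bounds for axis 0 with size 0
```

View pics/w3.png

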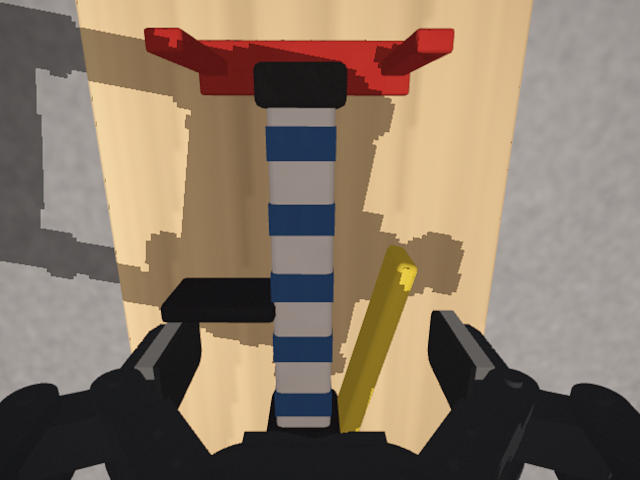

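The foot's outer edge at row ~63 lies just short of the post tops at (165,38) and (435,38). The tab is against the left finger and the lever is still open. The gap is about 4.3 mm.

>>> jog_arm([
  [1, 2.3, -0.5, 0, 0],
  [1, 2, 0, 0, 0],
  [1, 0, 0, 0, 0],
  [1, 0, 0, 0, 0],
], force=40)

```text
time: 9.57
tool_pos: [0.512, 0.0395, 0.0455]
tcp_rot: [2.014, 2.408, 0.002]
wrist_force: [2.5, -4.7, -0.7]
width: 1.0
grip_force: 2.5
```

>>> jog_arm([
  [0.6, 0, 0, 0, 0],
  [0.3, 0, 0, 0, 0],
  [0, 0, 0, 0, 0],
  [-0.2, 0, 0, 0, 0],
  [-0.4, 0, 0, 0, 0],
  [-0.6, 0, 0, 0, 0],
  [-1, 0, 0, 0, 0],
  [-1, 0, 0, 0, 0],
  [-1, 0, 0, 0, 0],
  [-1, 0, 0, 0, 0],
])

```text
time: 10.4
tool_pos: [0.5115, 0.0394, 0.046]
tcp_rot: [2.014, 2.409, -0.0]
wrist_force: [-0.5, -5.6, 6.1]
width: 0.309
grip_force: 42.5
```

```bash
sed -i 's/^def pc(n,q): print/def pc(n,q): len(q) and print/' m2.py; python3 m4.py 4
```

```text
t 10.4 tcpL [ 3.3 71.4 46. ] toolx in (X,Y) 0.0 1.0 z -1.0 F [-0.5 -5.6  6.1] w 0.309 g 42.5354129076004 q [ 0.03  0.15  2.11 -0.    0.87 -0.15]
post 1034 x [-39.9 -34.7 -30.4] y [159.8 162.4 165.3] z [72.5 76.7 78.2]
post 1004 x [29.3 33.6 38.6] y [159.7 162.3 165.2] z [72.4 76.7 78.2]
foot top 4082 x [-12.7  -0.6  11.5] y [150.7 156.4 161.9] z [71.  72.7 74.2]
yel 3486 x [ 9.7 12.8 16.7] y [ 37.1  75.3 105.4] z [62.6 70.6 71.9]
yel 3 x [14.5 16.7 18.9] y [28.3 28.6 29. ] z [71.8 73.7 73.9]
hook 338 x [-47.    8.2  67.5] y [-166.5 -159.4 -153.3] z [71.6 84.3 90.5]
```

View pics/w4.png

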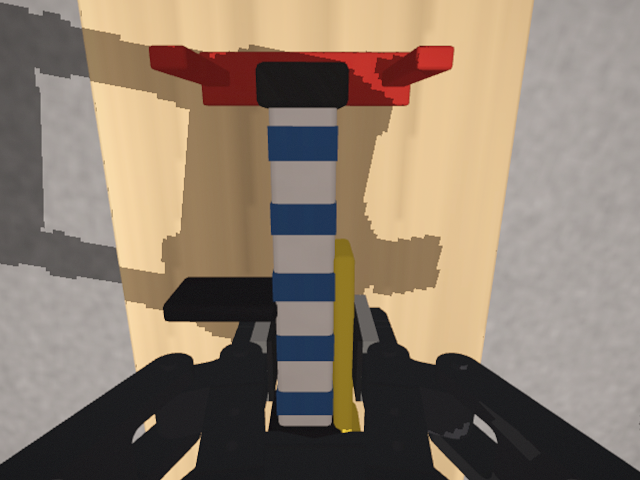

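The lever is flat along the leg at columns 335–353, and the foot lies between the posts. It is about 0.4 mm short, so I'll nudge it and firm up the grip.

>>> jog_arm([
  [-1, 0.4, 0, 0, 0],
  [-1, 0, 0, 0, 0],
  [-1, 0, 0, 0, 0],
  [-1, 0, 0, 0, 0],
  [-1, 0, 0, 0, 0],
  [-1, 0, 0, 0, 0],
], force=60)

```text
time: 11.0
tool_pos: [0.5112, 0.0395, 0.0461]
tcp_rot: [2.014, 2.41, -0.001]
wrist_force: [-2.0, -7.0, 7.5]
width: 0.296
grip_force: 61.8
```

```bash
python3 m4.py 5
```

```text
t 11.0 tcpL [ 3.  71.6 46.1] toolx in (X,Y) -0.0 1.0 z -1.0 F [-2.  -7.   7.5] w 0.296 g 61.81419141590595 q [ 0.03  0.15  2.11 -0.    0.87 -0.15]
post 1024 x [-40.  -34.8 -30.3] y [159.8 162.5 165.2] z [72.6 76.7 78.2]
post 989 x [29.3 33.6 38.6] y [159.7 162.3 165.2] z [72.6 76.7 78.2]
foot top 4082 x [-12.7  -0.6  11.5] y [151.  156.6 162.1] z [71.1 72.7 74.1]
yel 3361 x [ 9.1 12.4 16.6] y [ 37.   76.2 105.6] z [62.8 70.7 71.9]
yel 1 x [17. 17. 17.] y [30.9 30.9 30.9] z [74.5 74.5 74.5]
hook 339 x [-47.    8.9  66.9] y [-166.4 -159.1 -153.3] z [70.6 84.3 90.8]
```

```bash
python3 - <<'E'
from m2 import *
p,d,H,S,V,k=load("w5");Q=L(cloud("wrist",d,**k));z=Q[...,2]
y=Q[(H>22)&(H<34)&(S>150)&(np.abs(Q[...,0])<50)&(z>69)&(z<74)];b=Q[(H>105)&(H<130)&(S>100)&(z>66)&(z<80)&(np.abs(Q[...,0])<16)]
for n,q in(("yel",y),("blue",b)):
    print(n,np.arctan(np.polyfit(q[:,1],q[:,0],1)[0]).round(4),np.percentile(q[:,0],[2,98]))
E
```

```text
yel -0.0247 [ 9.07243924 15.88161698]
blue 0.0015 [-10.45355215   8.84308812]
```

```bash
python3 -c "
from workcell import bot
print(bot.finish_job())"
```

```text
the job is handed in; nothing more can be done
None
```

The job is handed in. The hook is pressed fully into its catch, and the arm is still holding the leg within about 0.3 mm of the mark with the yellow lever closed. I kept the arm clear of the loose goods but did not re-measure their positions at the end.

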